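Kit the printed gears into their nests

TASK

The print plate has just come out of the printer with four gears and two other parts on it. Put each of the four gears, hub up, into the round nest that fits its size, the smallest gear in the smallest nest and so on up to the largest, lying flat on the nest's floor; leave the bracket and the bearing block where they are on the plate.

Things in the scene. Friction and masses are not known exactly. Their poses are not given: they have to be found in the camera images.
- gear_36: the smallest of four orange printed spur gears, loose, lying flat with its hub up on the print plate (a fixed dark steel sheet 230 x 330 mm, 4 mm thick, so its top is at z = 0.004). Toothed disc 36 mm over the tips of its 12 teeth, 14 mm thick; round hub 24 mm in diameter in the middle of its top, 22 mm tall, to grip it by; 36 mm high in all. Origin: centre of the underside; z up along the hub
- gear_54: the second smallest of four orange printed spur gears, loose, lying flat with its hub up on the print plate (a fixed dark steel sheet 230 x 330 mm, 4 mm thick, so its top is at z = 0.004). Toothed disc 54 mm over the tips of its 16 teeth, 14 mm thick; round hub 24 mm in diameter in the middle of its top, 22 mm tall, to grip it by; 36 mm high in all. Origin: centre of the underside; z up along the hub
- gear_72: the second largest of four orange printed spur gears, loose, lying flat with its hub up on the print plate (a fixed dark steel sheet 230 x 330 mm, 4 mm thick, so its top is at z = 0.004). Toothed disc 72 mm over the tips of its 22 teeth, 14 mm thick; round hub 24 mm in diameter in the middle of its top, 22 mm tall, to grip it by; 36 mm high in all. Origin: centre of the underside; z up along the hub
- gear_90: the largest of four orange printed spur gears, loose, lying flat with its hub up on the print plate (a fixed dark steel sheet 230 x 330 mm, 4 mm thick, so its top is at z = 0.004). Toothed disc 90 mm over the tips of its 28 teeth, 14 mm thick; round hub 24 mm in diameter in the middle of its top, 22 mm tall, to grip it by; 36 mm high in all. Origin: centre of the underside; z up along the hub
- nest_36: the smallest of four round grey nests (shallow dishes) fixed to the bench: outside diameter 60 mm, inside 52 mm, for the 36 mm gear; rim 11 mm and inner floor 5 mm above the bench. Origin: centre of its underside, on the bench (z = 0); z up
- nest_54: the second smallest of four round grey nests (shallow dishes) fixed to the bench: outside diameter 78 mm, inside 70 mm, for the 54 mm gear; rim 11 mm and inner floor 5 mm above the bench. Origin: centre of its underside, on the bench (z = 0); z up
- nest_72: the second largest of four round grey nests (shallow dishes) fixed to the bench: outside diameter 96 mm, inside 88 mm, for the 72 mm gear; rim 11 mm and inner floor 5 mm above the bench. Origin: centre of its underside, on the bench (z = 0); z up
- nest_90: the largest of four round grey nests (shallow dishes) fixed to the bench: outside diameter 114 mm, inside 106 mm, for the 90 mm gear; rim 11 mm and inner floor 5 mm above the bench. Origin: centre of its underside, on the bench (z = 0); z up
- angle_bracket: orange printed L bracket, loose on the print plate, not a gear, to be left alone: base 40 x 50 x 6 mm with an upright wall 6 mm thick along its +x edge, 38 mm high in all. Origin: centre of the underside of the base
- bearing_block: orange printed bearing block, loose on the print plate, not a gear, to be left alone: base 30 x 54 x 10 mm with a round housing of 28 mm diameter lying across it, 30 mm high in all. Origin: centre of the underside
Things that resemble listed ones, but are neither listed nor needed, are in the scene too. Leave any blue or purple look-alike of the nest_36 alone.

How it is judged:
At the end, for the whole second after the job is handed in: Each gear lies flat (within 0.06 rad), hub up and at rest on the floor of the nest of its size (centre within 11 mm of the nest's centre, underside between 2 and 8 mm above the nest's underside); the bracket and the bearing block are within 25 mm of where they started (horizontal distance between gear_36 and nest_36 below 0.011 m and z of gear_36 in the frame of nest_36 between 0.002 and 0.008 m and angle between each of gear_36, gear_54, gear_72, gear_90's own z axis and vertical below 0.06 rad and linear speed of each of gear_36, gear_54, gear_72, gear_90 below 0.02 m/s and horizontal distance between gear_54 and nest_54 below 0.011 m and z of gear_54 in the frame of nest_54 between 0.002 and 0.008 m and horizontal distance between gear_72 and nest_72 below 0.011 m and z of gear_72 in the frame of nest_72 between 0.002 and 0.008 m and horizontal distance between gear_90 and nest_90 below 0.011 m and z of gear_90 in the frame of nest_90 between 0.002 and 0.008 m and distance of each of angle_bracket, bearing_block from where it was at the start of the episode below 0.025 m); the robot touches nothing.
It fails at once if the angle bracket is moved more than 25 mm (distance of angle_bracket from where it was at the start of the episode above 0.025 m).
It fails at once if the bearing block is moved more than 25 mm (distance of bearing_block from where it was at the start of the episode above 0.025 m).
It also fails if it takes over 96 s, if anything falls off the work surface, if the arm or the gripper's body presses on something with over 40 N, if the wrist force passes 120 N, or if a joint passes its speed limit or range.

ROBOT

A 6-joint arm with a two-finger parallel gripper is mounted at the origin on the work surface. World frame = base frame: x ahead of the robot, y to its left, z up, the work surface at z = 0. Lengths are in m, angles in rad, forces in N, time in s.
With the tool pointing down it reaches from about 0.375 to 0.75 m from the base axis. Payload 9 kg.
Tool frame: the origin (TCP) lies midway between the tips of the shut fingers; the grasp point (between the pads) lies 19 mm behind it; z points along the fingers, y is the line along which they close (so a half turn about z gives the same grasp; the last joint's range is limited). The gripper opens to 85 mm and grips with 20 to 120 N. Pads are 22 mm wide; open, the fingers measure 114 mm over their backs; the gripper's body (76 mm by 85 mm) begins 54 mm behind the grasp point. The pads swing forward as they close: fully open they stand 13 mm farther back than shut.
Start: joints at [1.086, 0.104, 0.097, 1.564, 0, 1.353], TCP at [0.158, 0.579, 0.231] pointing down, gripper open.
Joint ranges: [-2.99, 2.99], [-0.84, 1.86], [-1.1, 1.16], [-1.84, 2.11], [-1.51, 1.56], [-3.14, 3.14]. Speed limits (rad/s): [2.22, 2.22, 2.57, 3.14, 3.14, 3.14].

INTERFACE

Orientations are given as a 3x3 rotation matrix whose columns are the frame's x, y, z axes.
In Python, from station import sensors, get_image, r gives the robot as it stands. The module is installed in compiled form; this text tells all that it offers.
- The arm moves only by the tool send_rows, never from a script. Its arguments are lists of equal length, an entry for each row: "claw": the closure, from 0 (fully open) to 1 (shut); "offset": the shift along the world's x, y, z each as a share of 4 cm, from -1 to 1, a list of three; "turn": the turn about the world's z as a share of 120 degrees, from -1 to 1. In form: {"claw": [claw, ...], "offset": [[x, y, z], ...], "turn": [turn, ...]}. A call has 1 to 10 rows; each row shifts and turns the commanded pose from where the row before left it; what a row does not reach is not made up. A row lasts 1/12 s, in which the tool goes at most 41.7 mm and 7.16 degrees, less where a joint would pass 70% of its speed; a pose out of reach is approached as far as the arm can. A call with a number of a shift or a turn outside -1 to 1 is refused whole. A call with a gripper value outside its range is refused whole. The fingers move at their own pace and stop on an object; the grip force is fixed at half the most. Time passes only in rows, so rows that do not move let the fingers close. It gives the time, the measured TCP pose, the force, the opening and the grip force at its end, in the units of the state.
- sensors.state(): the state, without advancing time (a new reading comes with each control period).
- get_image(name): name is "side" or "top"; returns a dict with "pixels" (420x560x3 uint8, red, green, blue), "vertical_fov" (degrees; the focal length in pixels is half the picture's height over the tangent of half this angle, whatever the lens; pixels are square), "cx", "cy" (the principal point, pixels), "R" (3x3) and "t" (3): a world point X has camera coordinates R X + t. Camera axes: x right, y down, z forward; pixel columns grow to the right and rows downward; lengths in m; the calibration is good to about 2 mm. A picture is of the moment at which its call begins. There is no depth.
- r.job_done(): hands the job in; it is judged then, once.
The state is a dict: "clock": time; "qpos": joint angles; "dq": joint speeds; "tau": joint torques, N m; "ee_pos": TCP position; "eef_rot": TCP orientation; "force": force on the tool from outside, world axes, zero at the start; "torque": the same for the moment, N m; "finger_gap": finger opening in m; "finger_force": force on a finger pad.
Only numpy, scipy, OpenCV 4.12 (cv2) and the standard library are available. Lean on these libraries where they do the work, as an engineer would, in place of code of your own. Each camera call takes 0.05 s, during which the arm holds its last target. There are 200 camera calls.

## Working session

There is one attempt and no reset: what is moved stays moved. The work goes in short steps, Python scripts to look and compute and a tool call to move; the robot and the scene stay as the last step left them, time stands still between calls to the robot, and variables do not carry over. Pictures are saved under pics/ and viewed, at most 14 in all, crops included, and the job is handed in when it is done.

Besides the shell and the picture viewer there is one more tool, called after "Emit:" in YAML: its name, and indented under it one key for each argument. send_rows: Moves the arm, as the interface text tells. Shift numbers are shares of 4 cm and turn numbers shares of 120 degrees, none past 1 either way. Its arguments: {"type":"object","properties":{"claw":{"type":"array","items":{"type":"number"}},"offset":{"type":"array","items":{"type":"array","items":{"type":"number"}}},"turn":{"type":"array","items":{"type":"number"}}},"required":["claw","offset","turn"]}

```bash
mkdir -p pics
python3 - <<'E'
from station import sensors,get_image,r
import cv2
for n in("top","side"):
    d=get_image(n);cv2.imwrite(f"pics/{n}0.png",d["pixels"][:,:,::-1]);print(n,d["vertical_fov"],d["cx"],d["cy"],d["R"],d["t"],sep="\n")
print(sensors.state())
E
```

```text
top
50.647745958680986
272.33507429048007
203.49375771509287
[[ 0.02897626 -0.9995774  -0.00232465]
 [-0.99754373 -0.02876878 -0.06386598]
 [ 0.06377211  0.00416954 -0.99795578]]
[0.01596771 0.47736826 1.10507488]
side
46.86445692293647
283.0548099157458
208.65292124686735
[[ 0.98470865 -0.17365245 -0.01391771]
 [-0.10298914 -0.51584482 -0.8504689 ]
 [ 0.14050663  0.83889746 -0.52584117]]
[-0.4693679   0.07320149  0.99960374]
{'clock': 0.1, 'qpos': array([1.08629644e+00, 1.04664081e-01, 9.65409495e-02, 1.56389799e+00,
       2.04681144e-05, 1.35310142e+00]), 'dq': array([ 0.00072705, -0.00151877,  0.00219458, -0.00054377, -0.00027915,
        0.00043707]), 'tau': array([ 7.11458473e-03, -5.58204925e+01,  5.04721785e+01,  1.27227171e-02,
       -1.79010344e-04, -3.32219815e-05]), 'ee_pos': array([0.15802905, 0.57850391, 0.23058239]), 'eef_rot': array([[-9.64618100e-01,  2.63650477e-01, -5.88580060e-04],
       [ 2.63650980e-01,  9.64617544e-01, -1.07429746e-03],
       [ 2.84515616e-04, -1.19146648e-03, -9.99999250e-01]]), 'force': array([-0.26503427,  0.9684007 , -0.19221845]), 'torque': array([-0.01164214, -0.01971089, -0.00121542]), 'finger_force': 0.0, 'finger_gap': 0.08564236352068293}
```

View pics/top0.png

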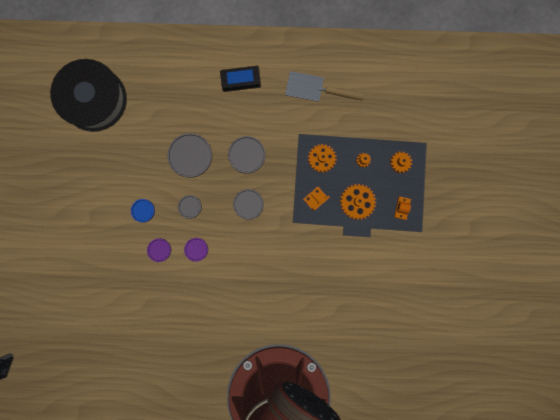

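View pics/side0.png

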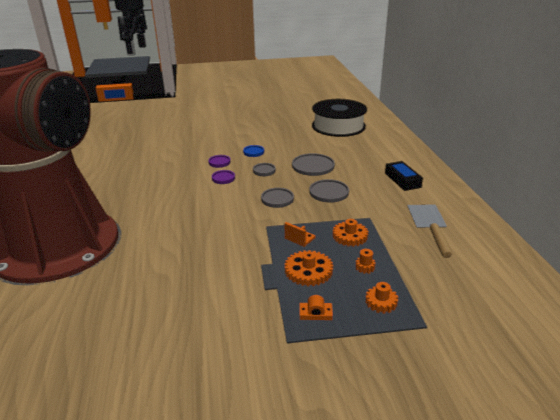

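The top view shows the plate at (295-425,135-230). gear_72 is at (322,158), gear_36 at (364,160), gear_54 at (402,162) and gear_90 at (358,202), with the bracket at (316,198) and the block at (403,208). The nests are at (190,156), (246,155), (248,204) and (190,207). In the side view, the gears are at (350,231), (366,261), (382,296) and (309,267).

Run:
```python
import cv2
t=cv2.imread("pics/top0.png");s=cv2.imread("pics/side0.png")
cv2.imwrite("pics/c1.png",cv2.resize(t[125:240,160:430],(0,0),fx=2.9,fy=2.9,interpolation=cv2.INTER_CUBIC))
cv2.imwrite("pics/c2.png",cv2.resize(s[135:335,200:430],(0,0),fx=3,fy=3,interpolation=cv2.INTER_CUBIC))
```

```text
(no output)
```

View pics/c1.png

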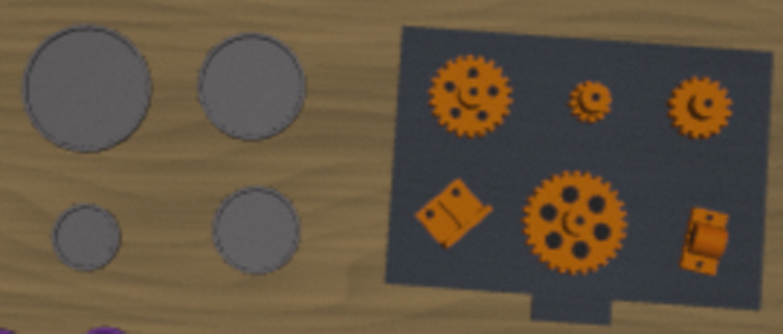

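View pics/c2.png

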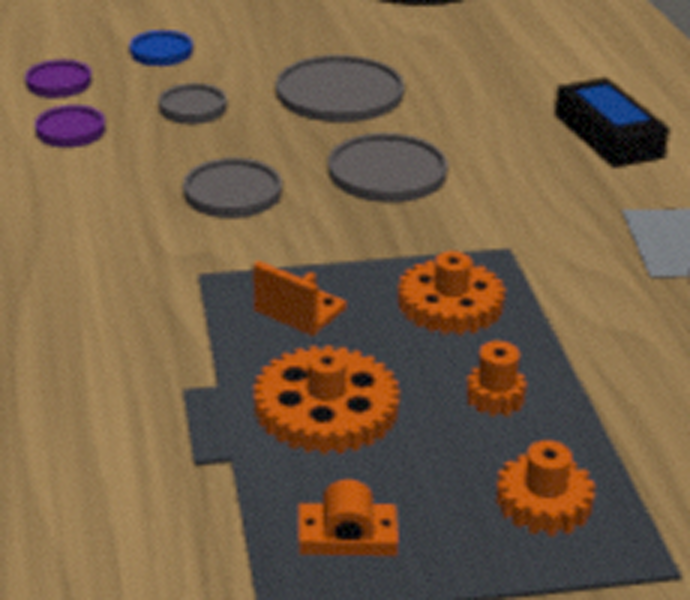

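The top crop (2.9x, origin 160,125) shows the hub tops at 72 (475,97), 36 (596,99), 54 (706,104) and 90 (578,221). The nest centres are 90 (87,89), 72 (252,87), 54 (257,230) and 36 (87,238). In the side crop (3x, origin 200,135), the hub tops are 72 (454,260), 36 (499,351), 54 (550,454) and 90 (327,361). The nests there are (340,87), (388,166), (233,186) and (193,103).

```bash
cat > h.py <<'E'
import numpy as np
from station import get_image
class Cam:
    def __init__(s,n):
        d=get_image(n);s.px=d["pixels"];s.f=210/np.tan(np.radians(d["vertical_fov"]/2));s.c=np.array([d["cx"],d["cy"]]);s.R=np.array(d["R"]);s.t=np.array(d["t"]);s.o=-s.R.T@s.t
    def ray(s,u,v): 
        return s.R.T@np.r_[(np.array([u,v])-s.c)/s.f,1]
    def at(s,u,v,z):
        k=s.ray(u,v);return s.o+k*(z-s.o[2])/k[2]
    def proj(s,X):
        q=s.R@np.array(X)+s.t;return s.f*q[:2]/q[2]+s.c
def tri(A,a,B,b):
    k,l=A.ray(*a),B.ray(*b)
    m=np.linalg.lstsq(np.c_[k,-l],B.o-A.o,rcond=None)[0]
    p,q=A.o+k*m[0],B.o+l*m[1];return (p+q)/2,np.linalg.norm(p-q)
E
python3 - <<'E'
from h import *
T,S=Cam("top"),Cam("side")
np.set_printoptions(precision=4,suppress=True)
t=lambda x,y:(160+(x+.5)/2.9-.5,125+(y+.5)/2.9-.5)
s=lambda x,y:(200+(x+.5)/3-.5,135+(y+.5)/3-.5)
D=dict(g72=((475,97),(454,260),.04),g36=((596,99),(499,351),.04),g54=((706,104),(550,454),.04),g90=((578,221),(327,361),.04),
n90=((87,89),(340,87),.011),n72=((252,87),(388,166),.011),n54=((257,230),(233,186),.011),n36=((87,238),(193,103),.011))
for k,(a,b,z) in D.items(): print(k,*tri(T,t(*a),S,s(*b)),T.at(*t(*a),z)[:2],S.at(*s(*b),z)[:2])
for k,a in dict(g72=(471,96),g36=(590,101),g54=(700,107),g90=(576,222)).items(): print(k,'disc',T.at(*t(*a),.018)[:2])
for k,a in dict(br=(453,213),bb=(704,241)).items(): print(k,T.at(*t(*a),.015)[:2])
E
```

```text
g72 [ 0.5959 -0.095   0.0405] 0.008741140923364159 [ 0.5917 -0.094 ] [ 0.6008 -0.0939]
g36 [ 0.5954 -0.1982  0.0402] 0.005093606552643742 [ 0.5929 -0.1976] [ 0.5982 -0.1978]
g54 [ 0.5941 -0.2931  0.0381] 0.005044869232378391 [ 0.5913 -0.2918] [ 0.5958 -0.2951]
g90 [ 0.4902 -0.1847  0.038 ] 0.004663025159995584 [ 0.4878 -0.184 ] [ 0.492  -0.1874]
n90 [0.5978 0.2451 0.005 ] 0.005683783888115952 [0.594  0.2443] [0.598  0.2337]
n72 [0.6036 0.0991 0.0052] 0.005423498881891221 [0.5999 0.0991] [0.6037 0.0893]
n54 [0.4766 0.0906 0.0063] 0.0047799586427213 [0.474  0.0906] [0.4778 0.0826]
n36 [0.4657 0.2397 0.0056] 0.005557228254267776 [0.4627 0.2389] [0.4672 0.2291]
g72 disc [ 0.5962 -0.0929]
g36 disc [ 0.5948 -0.1969]
g54 disc [ 0.5923 -0.2929]
g90 disc [ 0.4885 -0.1864]
br [ 0.4935 -0.0798]
bb [ 0.4754 -0.2985]
```

Emit:
send_rows:
  claw: [0, 0, 0, 0, 0, 0, 0, 0, 0, 0]
  offset:
    - [0.54, -0.83, 0]
    - [0.54, -0.83, 0]
    - [0.54, -0.83, 0]
    - [0.54, -0.83, 0]
    - [0.54, -0.83, 0]
    - [0.54, -0.83, 0]
    - [0.54, -0.83, 0]
    - [0.54, -0.83, 0]
    - [0.54, -0.83, 0]
    - [0.54, -0.83, 0]
  turn: [0.043, 0.043, 0.042, 0, 0, 0, 0, 0, 0, 0]

```text
clock: 1.03
ee_pos: [0.3748, 0.2451, 0.2314]
eef_rot: [[-1.0, -0.002, 0.0], [-0.002, 1.0, 0.0], [-0.0, 0.0, -1.0]]
force: [1.2, 1.1, -0.5]
finger_gap: 0.0854
finger_force: 0.0
```

Emit:
send_rows:
  claw: [0.2, 0.2, 0.2, 0.2, 0.2, 0.2, 0.2, 0.2, 0.2, 0.2]
  offset:
    - [0.54, -0.83, 0]
    - [0.54, -0.83, 0]
    - [0.54, -0.83, 0]
    - [0.54, -0.83, 0]
    - [0.54, -0.83, 0]
    - [0.54, -0.83, 0]
    - [0.54, -0.83, 0]
    - [0.54, -0.83, 0]
    - [0.54, -0.83, 0]
    - [0.54, -0.83, 0]
  turn: [0, 0, 0, 0, 0, 0, 0, 0, 0, 0]

```text
clock: 1.87
ee_pos: [0.5909, -0.0871, 0.2311]
eef_rot: [[-1.0, -0.001, -0.0], [-0.001, 1.0, 0.0], [0.0, 0.0, -1.0]]
force: [0.4, 1.4, 0.3]
finger_gap: 0.0681
finger_force: 0.0
```

Emit:
send_rows:
  claw: [0.3, 0.3, 0.3, 0.3, 0.3]
  offset:
    - [0, 0, -0.9]
    - [0, 0, -0.9]
    - [0, 0, -0.9]
    - [0, 0, -0.8]
    - [0, 0, 0]
  turn: [0, 0, 0, 0, 0]

```text
clock: 2.28
ee_pos: [0.5859, -0.0838, 0.0837]
eef_rot: [[-1.0, -0.001, -0.01], [-0.001, 1.0, 0.004], [0.01, 0.004, -1.0]]
force: [-0.8, 0.2, -1.5]
finger_gap: 0.0598
finger_force: 0.0
```

Run:
```python
from h import *
from station import sensors
import cv2
S=Cam("side");p=sensors.state()["ee_pos"];print(p,S.proj(p),sensors.state()["finger_gap"])
im=cv2.resize(S.px[130:330,230:430,::-1],(0,0),fx=3,fy=3,interpolation=cv2.INTER_CUBIC)
q=(S.proj(p)-[230,130])*3+1;cv2.drawMarker(im,tuple(q.astype(int).tolist()),(0,255,0),0,12)
print(q);cv2.imwrite("pics/s1.png",im)
```

```text
[ 0.58747621 -0.08422059  0.08783071] [344.55705853 199.3394624 ] 0.05958468800212313
[344.67117559 209.01838721]
```

View pics/s1.png

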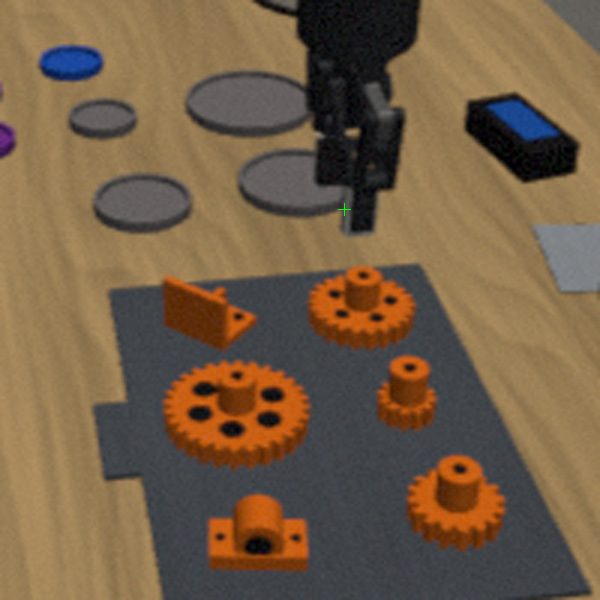

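The picture shows the finger tips at (358,232) and (331,183). Their midpoint matches the projected TCP at (345,209), so the side view agrees with the robot's frame in x. gear_72's hub is at (363,275), further along +x.

Emit:
send_rows:
  claw: [0.3, 0.3, 0.3, 0.3, 0.3, 0.3]
  offset:
    - [0.29, -0.25, 0]
    - [0, 0, 0]
    - [0, 0, -0.6]
    - [0, 0, -0.5]
    - [0, 0, -0.3]
    - [0, 0, 0]
  turn: [0, 0, 0, 0, 0, 0]

```text
clock: 2.83
ee_pos: [0.6008, -0.0947, 0.0342]
eef_rot: [[-1.0, -0.001, -0.002], [-0.001, 1.0, 0.001], [0.002, 0.001, -1.0]]
force: [-0.7, -0.1, 0.1]
finger_gap: 0.0598
finger_force: 0.0
```

Emit:
send_rows:
  claw: [0.3, 0.3, 1, 1, 1, 1, 1, 1, 1]
  offset:
    - [-0.04, 0, -0.35]
    - [0, 0, 0]
    - [0, 0, 0]
    - [0, 0, 0]
    - [0, 0, 0]
    - [0, 0, 0]
    - [0, 0, 0]
    - [0, 0, 0]
    - [0, 0, 0]
  turn: [0, 0, 0, 0, 0, 0, 0, 0, 0]

```text
clock: 3.58
ee_pos: [0.6012, -0.0956, 0.0232]
eef_rot: [[-1.0, -0.001, 0.002], [-0.001, 1.0, -0.001], [-0.002, -0.001, -1.0]]
force: [-0.7, -0.3, 6.7]
finger_gap: 0.0216
finger_force: 58.6
```

Emit:
send_rows:
  claw: [1, 1, 1, 1, 1]
  offset:
    - [0, 0, 0.3]
    - [0, 0, 0.7]
    - [0, 0, 0.8]
    - [0, 0, 0.2]
    - [0, 0, 0]
  turn: [0, 0, 0, 0, 0]

```text
clock: 4.0
ee_pos: [0.6025, -0.096, 0.106]
eef_rot: [[-1.0, -0.001, 0.006], [-0.001, 1.0, -0.002], [-0.006, -0.002, -1.0]]
force: [-0.7, -0.8, -1.5]
finger_gap: 0.0216
finger_force: 58.8
```

Run:
```python
from h import *
from station import sensors
import cv2
S=Cam("side");p=sensors.state()["ee_pos"];print(p,S.proj(p),sensors.state()["finger_gap"])
im=cv2.resize(S.px[110:310,230:430,::-1],(0,0),fx=3,fy=3,interpolation=cv2.INTER_CUBIC)
q=(S.proj(p)-[230,110])*3+1;cv2.drawMarker(im,tuple(q.astype(int).tolist()),(0,255,0),0,12)
print(q);cv2.imwrite("pics/s2.png",im)
```

```text
[ 0.60135293 -0.09562593  0.10345141] [353.45556774 194.67773214] 0.02128124590497908
[371.36670323 255.03319643]
```

View pics/s2.png

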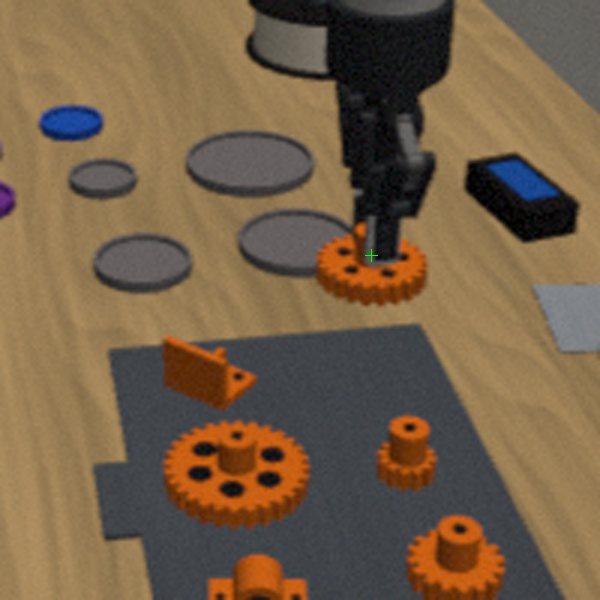

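gear_72 hangs level, with its disc centre at (371,268) under the TCP mark at (371,255). Next I carry it to nest_72.

Emit:
send_rows:
  claw: [1, 1, 1, 1, 1, 1, 1, 1, 1]
  offset:
    - [0, 0.5, 0]
    - [0.04, 0.9, 0]
    - [0, 0.9, 0]
    - [0, 0.9, 0]
    - [0, 0.9, 0]
    - [0, 0.55, 0]
    - [0, 0.2, 0]
    - [0, 0, -0.6]
    - [0, 0, -0.6]
  turn: [0, 0, 0, 0, 0, 0, 0, 0, 0]

```text
clock: 4.8
ee_pos: [0.6024, 0.0992, 0.053]
eef_rot: [[-1.0, -0.003, 0.002], [-0.003, 1.0, -0.0], [-0.002, -0.0, -1.0]]
force: [-0.3, -0.5, -0.3]
finger_gap: 0.0215
finger_force: 58.9
```

Emit:
send_rows:
  claw: [1, 1, 1]
  offset:
    - [0, 0, -0.2]
    - [0, 0, 0]
    - [0, 0, 0]
  turn: [0, 0, 0]

```text
clock: 5.05
ee_pos: [0.6013, 0.0983, 0.045]
eef_rot: [[-1.0, -0.001, -0.002], [-0.001, 1.0, 0.0], [0.002, 0.0, -1.0]]
force: [-0.1, -0.6, -0.3]
finger_gap: 0.0214
finger_force: 58.8
```

Emit:
send_rows:
  claw: [1, 1, 1, 1, 1, 0.5, 0.3, 0.3, 0.3, 0.3]
  offset:
    - [0.04, 0, -0.2]
    - [0, 0, -0.15]
    - [0, 0, -0.1]
    - [0, 0, -0.05]
    - [0, 0, 0]
    - [0, 0, 0]
    - [0, 0, 0]
    - [0, 0, 0]
    - [0, 0, 0]
    - [0, 0, 0]
  turn: [0, 0, 0, 0, 0, 0, 0, 0, 0, 0]

```text
clock: 5.88
ee_pos: [0.6035, 0.0988, 0.0256]
eef_rot: [[-1.0, -0.001, 0.0], [-0.001, 1.0, 0.0], [-0.0, 0.0, -1.0]]
force: [0.4, -0.7, -0.4]
finger_gap: 0.0597
finger_force: 0.0
```

Emit:
send_rows:
  claw: [0.3, 0.3, 0.3, 0.3, 0.3]
  offset:
    - [0, 0, 0.3]
    - [0, 0, 0.5]
    - [0, 0, 0.8]
    - [0, 0, 0.8]
    - [0, 0, 0]
  turn: [0, 0, 0, 0, 0]

```text
clock: 6.3
ee_pos: [0.6069, 0.0987, 0.1297]
eef_rot: [[-1.0, -0.001, 0.01], [-0.001, 1.0, -0.0], [-0.01, -0.0, -1.0]]
force: [1.3, -0.2, 1.9]
finger_gap: 0.0597
finger_force: 0.0
```

Emit:
send_rows:
  claw: [0.3, 0.3, 0.3, 0.3, 0.3, 0.3, 0.3, 0.3, 0.3, 0.3]
  offset:
    - [0, -0.6, 0]
    - [0, -0.95, 0]
    - [0, -0.95, 0]
    - [0, -0.95, 0]
    - [0, -0.95, 0]
    - [0, -0.95, 0]
    - [0, -0.95, 0]
    - [0, -0.8, -0.4]
    - [-0.12, -0.3, -0.8]
    - [0, 0, 0]
  turn: [0, 0, 0, 0, 0, 0, 0, 0, 0, 0]

```text
clock: 7.13
ee_pos: [0.5955, -0.1993, 0.0684]
eef_rot: [[-1.0, 0.003, -0.005], [0.002, 1.0, 0.002], [0.005, 0.002, -1.0]]
force: [-1.3, 1.2, -1.9]
finger_gap: 0.06
finger_force: 0.0
```

Emit:
send_rows:
  claw: [0.3, 0.3, 0.3]
  offset:
    - [0, 0, -0.5]
    - [0, 0, -0.2]
    - [0, 0, 0]
  turn: [0, 0, 0]

```text
clock: 7.38
ee_pos: [0.5976, -0.196, 0.0441]
eef_rot: [[-1.0, -0.002, -0.002], [-0.002, 1.0, 0.002], [0.002, 0.002, -1.0]]
force: [0.2, -0.4, -0.6]
finger_gap: 0.0595
finger_force: 0.0
```

Emit:
send_rows:
  claw: [0.3, 0.3, 0.3, 1, 1, 1, 1, 1, 1, 1]
  offset:
    - [0, -0.06, -0.3]
    - [0, 0, -0.2]
    - [0, 0, 0]
    - [0, 0, 0]
    - [0, 0, 0]
    - [0, 0, 0]
    - [0, 0, 0]
    - [0, 0, 0]
    - [0, 0, 0]
    - [0, 0, 0]
  turn: [0, 0, 0, 0, 0, 0, 0, 0, 0, 0]

```text
clock: 8.22
ee_pos: [0.5992, -0.1999, 0.0263]
eef_rot: [[-1.0, -0.001, 0.001], [-0.001, 1.0, -0.001], [-0.001, -0.001, -1.0]]
force: [0.1, 0.8, 6.5]
finger_gap: 0.0211
finger_force: 59.1
```

Emit:
send_rows:
  claw: [1, 1, 1, 1, 1]
  offset:
    - [0, 0, 0.3]
    - [0, 0, 0.7]
    - [0, 0, 0.8]
    - [0, 0, 0.2]
    - [0, 0, 0]
  turn: [0, 0, 0, 0, 0]

```text
clock: 8.63
ee_pos: [0.6004, -0.2007, 0.1095]
eef_rot: [[-1.0, -0.001, 0.005], [-0.001, 1.0, -0.003], [-0.005, -0.003, -1.0]]
force: [1.3, -0.6, -0.8]
finger_gap: 0.0213
finger_force: 58.8
```

```bash
cat > snap.py <<'E'
import sys
from h import *
from station import sensors
import cv2
n,x,y,o=sys.argv[1],int(sys.argv[2]),int(sys.argv[3]),sys.argv[4]
S=Cam(n);p=sensors.state()["ee_pos"];print(p,sensors.state()["finger_gap"])
im=cv2.resize(S.px[y:y+200,x:x+200,::-1],(0,0),fx=3,fy=3,interpolation=cv2.INTER_CUBIC)
q=(S.proj(p)-[x,y])*3+1;cv2.drawMarker(im,tuple(q.astype(int).tolist()),(0,255,0),0,12)
print(q);cv2.imwrite(f"pics/{o}.png",im)
E
python3 snap.py side 230 110 s3
```

```text
[ 0.59943415 -0.20008846  0.10698009] 0.021402978387050946
[420.81058253 337.02633326]
```

View pics/s3.png

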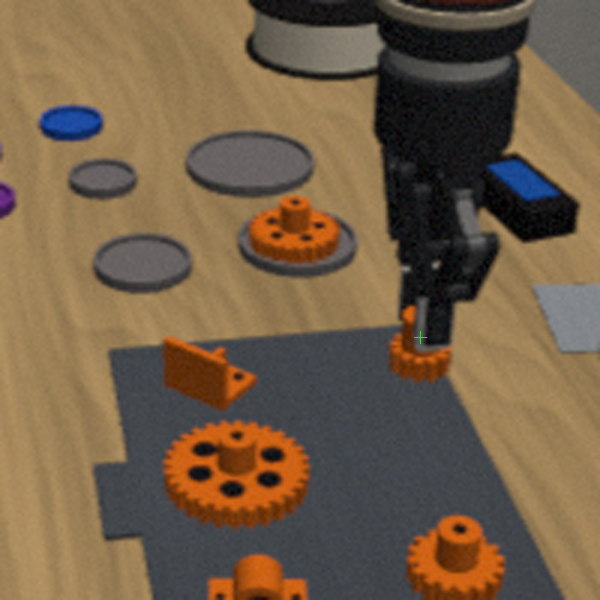

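gear_72 sits in its nest at (294,235) and gear_36 is held level at (420,355). Next I carry it to nest_36.

Emit:
send_rows:
  claw: [1, 1, 1, 1, 1, 1, 1, 1, 1, 1]
  offset:
    - [-0.275, 0.91, 0]
    - [-0.275, 0.91, 0]
    - [-0.275, 0.91, 0]
    - [-0.275, 0.91, 0]
    - [-0.275, 0.91, 0]
    - [-0.275, 0.91, 0]
    - [-0.275, 0.91, 0]
    - [-0.275, 0.91, 0]
    - [-0.275, 0.91, 0]
    - [-0.275, 0.91, 0]
  turn: [0, 0, 0, 0, 0, 0, 0, 0, 0, 0]

```text
clock: 9.52
ee_pos: [0.4866, 0.1659, 0.1036]
eef_rot: [[-1.0, -0.001, -0.002], [-0.001, 1.0, -0.0], [0.002, -0.0, -1.0]]
force: [0.8, 0.3, -0.8]
finger_gap: 0.0215
finger_force: 58.9
```

Emit:
send_rows:
  claw: [1, 1, 1, 1, 1, 1, 1]
  offset:
    - [-0.275, 0.91, 0]
    - [-0.275, 0.9, 0]
    - [0, 0, 0]
    - [0, 0, -0.5]
    - [0, 0, -0.7]
    - [0, 0, -0.3]
    - [0, 0, 0]
  turn: [0, 0, 0, 0, 0, 0, 0]

```text
clock: 10.1
ee_pos: [0.4633, 0.2359, 0.0409]
eef_rot: [[-1.0, -0.001, -0.007], [-0.001, 1.0, -0.002], [0.007, -0.002, -1.0]]
force: [-0.1, -0.9, -1.3]
finger_gap: 0.0215
finger_force: 58.9
```

Emit:
send_rows:
  claw: [1, 1]
  offset:
    - [0.03, 0.02, 0]
    - [0, 0, 0]
  turn: [0, 0]

```text
clock: 10.27
ee_pos: [0.4685, 0.2375, 0.0462]
eef_rot: [[-1.0, -0.001, 0.001], [-0.001, 1.0, 0.0], [-0.001, 0.0, -1.0]]
force: [0.7, -0.0, -0.5]
finger_gap: 0.0216
finger_force: 58.9
```

Emit:
send_rows:
  claw: [1, 1, 1, 1, 1, 0.5, 0.3, 0.3, 0.3, 0.3]
  offset:
    - [-0.02, 0, -0.2]
    - [0, 0, -0.15]
    - [0, 0, -0.1]
    - [0, 0, 0]
    - [0, 0, 0]
    - [0, 0, 0]
    - [0, 0, 0]
    - [0, 0, 0]
    - [0, 0, 0]
    - [0, 0, 0]
  turn: [0, 0, 0, 0, 0, 0, 0, 0, 0, 0]

```text
clock: 11.1
ee_pos: [0.4669, 0.2376, 0.0273]
eef_rot: [[-1.0, -0.001, -0.0], [-0.001, 1.0, 0.0], [0.0, 0.0, -1.0]]
force: [0.1, -0.3, 0.3]
finger_gap: 0.0597
finger_force: 0.0
```

Emit:
send_rows:
  claw: [0.3, 0.3, 0.3, 0.3, 0.3]
  offset:
    - [0, 0, 0.3]
    - [0, 0, 0.5]
    - [0, 0, 0.8]
    - [0, 0, 0.4]
    - [0, 0, 0]
  turn: [0, 0, 0, 0, 0]

```text
clock: 11.52
ee_pos: [0.4695, 0.2382, 0.1127]
eef_rot: [[-1.0, -0.001, 0.007], [-0.001, 1.0, 0.002], [-0.007, 0.002, -1.0]]
force: [1.1, -0.4, 0.4]
finger_gap: 0.0596
finger_force: 0.0
```

Emit:
send_rows:
  claw: [0.3, 0.3, 0.3, 0.3, 0.3, 0.3, 0.3, 0.3, 0.3, 0.3]
  offset:
    - [0.23, -0.95, 0]
    - [0.23, -0.95, 0]
    - [0.23, -0.95, 0]
    - [0.23, -0.95, 0]
    - [0.23, -0.95, 0]
    - [0.23, -0.95, 0]
    - [0.23, -0.95, 0]
    - [0.23, -0.95, 0]
    - [0.23, -0.95, 0]
    - [0.23, -0.95, 0]
  turn: [0, 0, 0, 0, 0, 0, 0, 0, 0, 0]

```text
clock: 12.35
ee_pos: [0.559, -0.1444, 0.1075]
eef_rot: [[-1.0, -0.001, 0.0], [-0.001, 1.0, 0.0], [-0.0, 0.0, -1.0]]
force: [0.3, -0.1, 0.7]
finger_gap: 0.0596
finger_force: 0.0
```

Emit:
send_rows:
  claw: [0.3, 0.3, 0.3, 0.3, 0.3, 0.3, 0.3, 0.3, 0.3]
  offset:
    - [0.23, -0.95, 0]
    - [0.23, -0.95, 0]
    - [0.23, -0.95, 0]
    - [0.23, -0.95, 0]
    - [0, 0, 0]
    - [0, 0, -0.9]
    - [0, 0, -0.6]
    - [0, 0, 0]
    - [0, 0, 0]
  turn: [0, 0, 0, 0, 0, 0, 0, 0, 0]

```text
clock: 13.1
ee_pos: [0.5946, -0.2935, 0.0462]
eef_rot: [[-1.0, -0.001, -0.003], [-0.001, 1.0, 0.002], [0.003, 0.002, -1.0]]
force: [0.2, -0.4, 1.4]
finger_gap: 0.0599
finger_force: 0.0
```

Emit:
send_rows:
  claw: [0.3, 0.3, 0.3, 1, 1, 1, 1, 1, 1, 1]
  offset:
    - [0, 0, -0.3]
    - [0, 0, -0.27]
    - [0, 0, 0]
    - [0, 0, 0]
    - [0, 0, 0]
    - [0, 0, 0]
    - [0, 0, 0]
    - [0, 0, 0]
    - [0, 0, 0]
    - [0, 0, 0]
  turn: [0, 0, 0, 0, 0, 0, 0, 0, 0, 0]

```text
clock: 13.93
ee_pos: [0.5964, -0.2948, 0.0256]
eef_rot: [[-1.0, -0.001, 0.001], [-0.001, 1.0, -0.001], [-0.001, -0.001, -1.0]]
force: [-0.1, 0.5, 6.2]
finger_gap: 0.0217
finger_force: 59.0
```

Emit:
send_rows:
  claw: [1, 1, 1, 1, 1]
  offset:
    - [0, 0, 0.3]
    - [0, 0, 0.7]
    - [0, 0, 0.8]
    - [0, 0, 0.2]
    - [0, 0, 0]
  turn: [0, 0, 0, 0, 0]

```text
clock: 14.35
ee_pos: [0.5976, -0.2957, 0.109]
eef_rot: [[-1.0, -0.001, 0.005], [-0.001, 1.0, -0.004], [-0.005, -0.004, -1.0]]
force: [0.6, -0.3, -0.8]
finger_gap: 0.0214
finger_force: 58.8
```

```bash
python3 snap.py side 250 120 s4
```

```text
[ 0.59662394 -0.29504358  0.10634064] 0.02152745128957238
[413.03711201 403.95619573]
```

View pics/s4.png

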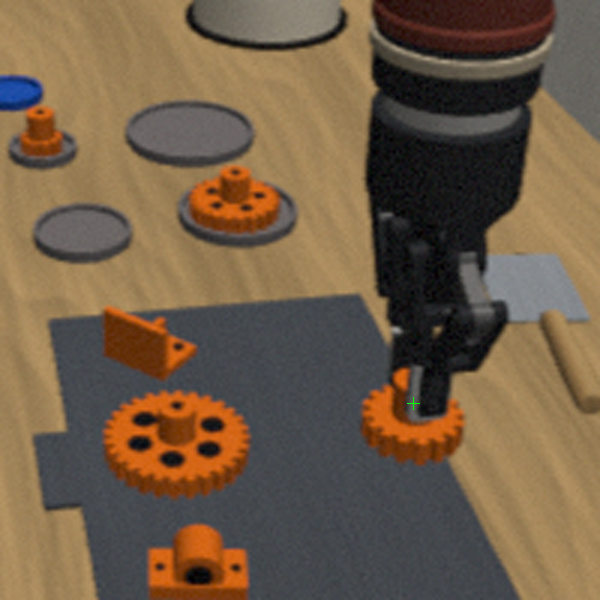

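gear_36 stands in nest_36 at (41,135), gear_72 is in its nest, and gear_54 is held level at (412,420). Next is nest_54.

Emit:
send_rows:
  claw: [1, 1, 1, 1, 1, 1, 1, 1, 1, 1]
  offset:
    - [-0.27, 0.88, 0]
    - [-0.27, 0.88, 0]
    - [-0.27, 0.88, 0]
    - [-0.27, 0.88, 0]
    - [-0.27, 0.88, 0]
    - [-0.27, 0.88, 0]
    - [-0.27, 0.88, 0]
    - [-0.27, 0.88, 0]
    - [-0.27, 0.88, 0]
    - [-0.27, 0.88, 0]
  turn: [0, 0, 0, 0, 0, 0, 0, 0, 0, 0]

```text
clock: 15.23
ee_pos: [0.4859, 0.0592, 0.1028]
eef_rot: [[-1.0, -0.001, -0.002], [-0.001, 1.0, 0.0], [0.002, 0.0, -1.0]]
force: [0.0, 0.2, -0.7]
finger_gap: 0.0215
finger_force: 58.9
```

Emit:
send_rows:
  claw: [1, 1, 1, 1, 1, 1, 1]
  offset:
    - [-0.26, 0.84, 0]
    - [0, 0, 0]
    - [0, 0, -0.5]
    - [0, 0, -0.7]
    - [0, 0, -0.3]
    - [0, 0, 0]
    - [0, 0, 0]
  turn: [0, 0, 0, 0, 0, 0, 0]

```text
clock: 15.82
ee_pos: [0.4763, 0.0911, 0.0437]
eef_rot: [[-1.0, -0.001, -0.003], [-0.001, 1.0, 0.0], [0.003, 0.0, -1.0]]
force: [0.1, -0.0, -0.1]
finger_gap: 0.0214
finger_force: 59.0
```

Emit:
send_rows:
  claw: [1]
  offset:
    - [0, 0, 0]
  turn: [0]

```text
clock: 15.9
ee_pos: [0.4778, 0.0909, 0.0453]
eef_rot: [[-1.0, -0.001, 0.001], [-0.001, 1.0, 0.0], [-0.001, 0.0, -1.0]]
force: [-0.4, 1.0, -0.4]
finger_gap: 0.0213
finger_force: 59.0
```

Emit:
send_rows:
  claw: [1, 1, 1, 1, 1, 0.5, 0.3, 0.3, 0.3, 0.3]
  offset:
    - [0, 0, -0.2]
    - [0, 0, -0.15]
    - [0, 0, -0.1]
    - [0, 0, 0]
    - [0, 0, 0]
    - [0, 0, 0]
    - [0, 0, 0]
    - [0, 0, 0]
    - [0, 0, 0]
    - [0, 0, 0]
  turn: [0, 0, 0, 0, 0, 0, 0, 0, 0, 0]

```text
clock: 16.73
ee_pos: [0.4773, 0.0912, 0.0265]
eef_rot: [[-1.0, -0.001, -0.0], [-0.001, 1.0, 0.0], [0.0, 0.0, -1.0]]
force: [-0.2, -0.7, -0.5]
finger_gap: 0.0598
finger_force: 0.0
```

Emit:
send_rows:
  claw: [0.3, 0.3, 0.3, 0.3, 0.3]
  offset:
    - [0, 0, 0.3]
    - [0, 0, 0.5]
    - [0, 0, 0.8]
    - [0, 0, 0.4]
    - [0, 0, 0]
  turn: [0, 0, 0, 0, 0]

```text
clock: 17.15
ee_pos: [0.4799, 0.091, 0.1117]
eef_rot: [[-1.0, -0.001, 0.007], [-0.001, 1.0, -0.0], [-0.007, -0.0, -1.0]]
force: [0.8, -0.1, 0.2]
finger_gap: 0.0596
finger_force: 0.0
```

Emit:
send_rows:
  claw: [0.3, 0.3, 0.3, 0.3, 0.3, 0.3, 0.3, 0.3, 0.3, 0.3]
  offset:
    - [0.05, -0.87, 0]
    - [0.05, -0.87, 0]
    - [0.05, -0.87, 0]
    - [0.05, -0.87, 0]
    - [0.05, -0.87, 0]
    - [0.05, -0.87, 0]
    - [0.05, -0.87, 0]
    - [0.02, -0.87, 0]
    - [0, 0, -0.9]
    - [0, 0, -0.6]
  turn: [0, 0, 0, 0, 0, 0, 0, 0, 0, 0]

```text
clock: 17.98
ee_pos: [0.4923, -0.1896, 0.0459]
eef_rot: [[-1.0, 0.002, 0.001], [0.002, 1.0, -0.001], [-0.001, -0.001, -1.0]]
force: [-0.6, 0.7, -1.2]
finger_gap: 0.0598
finger_force: 0.0
```

Emit:
send_rows:
  claw: [0.3, 0.3, 0.3]
  offset:
    - [0, 0, 0]
    - [0, 0, 0]
    - [0, 0, 0]
  turn: [0, 0, 0]

```text
clock: 18.23
ee_pos: [0.4927, -0.1872, 0.0481]
eef_rot: [[-1.0, -0.002, 0.001], [-0.002, 1.0, -0.001], [-0.001, -0.001, -1.0]]
force: [0.1, -0.4, 0.3]
finger_gap: 0.0599
finger_force: 0.0
```

Emit:
send_rows:
  claw: [0.3, 0.3, 0.3, 1, 1, 1, 1, 1, 1, 1]
  offset:
    - [0, 0, -0.3]
    - [0, 0, -0.28]
    - [0, 0, 0]
    - [0, 0, 0]
    - [0, 0, 0]
    - [0, 0, 0]
    - [0, 0, 0]
    - [0, 0, 0]
    - [0, 0, 0]
    - [0, 0, 0]
  turn: [0, 0, 0, 0, 0, 0, 0, 0, 0, 0]

```text
clock: 19.07
ee_pos: [0.4926, -0.1875, 0.024]
eef_rot: [[-1.0, -0.001, 0.001], [-0.001, 1.0, -0.0], [-0.001, -0.0, -1.0]]
force: [-1.0, 0.2, 5.2]
finger_gap: 0.0218
finger_force: 59.1
```

Emit:
send_rows:
  claw: [1, 1, 1, 1, 1]
  offset:
    - [0, 0, 0.3]
    - [0, 0, 0.7]
    - [0, 0, 0.8]
    - [0, 0, 0.2]
    - [0, 0, 0]
  turn: [0, 0, 0, 0, 0]

```text
clock: 19.48
ee_pos: [0.4939, -0.1884, 0.1069]
eef_rot: [[-1.0, -0.001, 0.004], [-0.001, 1.0, -0.003], [-0.004, -0.003, -1.0]]
force: [0.1, 0.7, -0.7]
finger_gap: 0.0214
finger_force: 58.9
```

```bash
python3 snap.py side 230 120 s5
```

```text
[ 0.49294143 -0.18770905  0.10460913] 0.021775369740275382
[240.23909748 318.38165037]
```

View pics/s5.png

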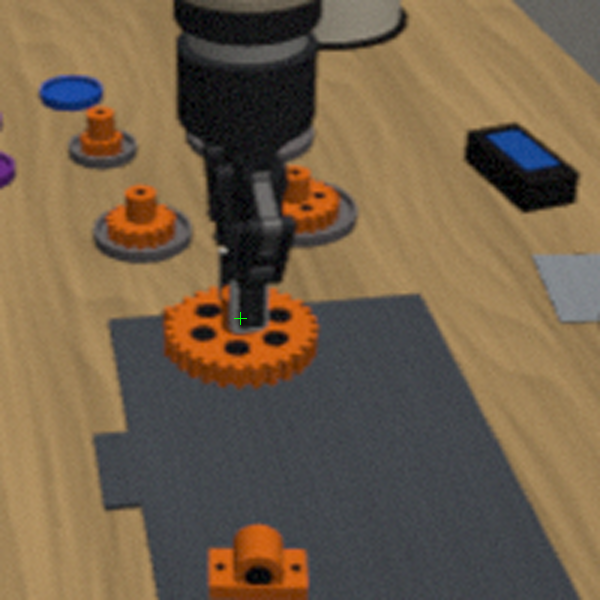

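gear_90 is held level at (241,335), and gear_54 is in nest_54 at (141,215). Next is nest_90.

Emit:
send_rows:
  claw: [1, 1, 1, 1, 1, 1, 1, 1, 1, 1]
  offset:
    - [0.22, 0.9, 0]
    - [0.22, 0.9, 0]
    - [0.22, 0.9, 0]
    - [0.22, 0.9, 0]
    - [0.22, 0.9, 0]
    - [0.22, 0.9, 0]
    - [0.22, 0.9, 0]
    - [0.22, 0.9, 0]
    - [0.22, 0.9, 0]
    - [0.22, 0.9, 0]
  turn: [0, 0, 0, 0, 0, 0, 0, 0, 0, 0]

```text
clock: 20.37
ee_pos: [0.5791, 0.1747, 0.1012]
eef_rot: [[-1.0, -0.001, -0.003], [-0.001, 1.0, -0.0], [0.003, -0.0, -1.0]]
force: [1.1, -1.1, 0.2]
finger_gap: 0.0215
finger_force: 59.0
```

Emit:
send_rows:
  claw: [1, 1, 1, 1, 1, 1, 1, 1]
  offset:
    - [0.22, 0.9, 0]
    - [0.22, 0.9, 0]
    - [0, 0, 0]
    - [0, 0, -0.5]
    - [0, 0, -0.7]
    - [0, 0, -0.3]
    - [0, 0, 0]
    - [0, 0, 0]
  turn: [0, 0, 0, 0, 0, 0, 0, 0]

```text
clock: 21.03
ee_pos: [0.5966, 0.2443, 0.0421]
eef_rot: [[-1.0, -0.001, -0.003], [-0.001, 1.0, -0.0], [0.003, -0.0, -1.0]]
force: [-0.1, 0.6, -0.4]
finger_gap: 0.0217
finger_force: 59.0
```

Emit:
send_rows:
  claw: [1]
  offset:
    - [0, 0, 0]
  turn: [0]

```text
clock: 21.12
ee_pos: [0.5983, 0.2446, 0.0444]
eef_rot: [[-1.0, -0.001, 0.001], [-0.001, 1.0, 0.0], [-0.001, 0.0, -1.0]]
force: [0.6, -0.4, -0.6]
finger_gap: 0.0216
finger_force: 59.0
```

Then I retreat high, towards the start side, so the top view is clear.

Emit:
send_rows:
  claw: [1, 1, 1, 1, 1, 0.5, 0.3, 0.3, 0.3, 0.3]
  offset:
    - [0.02, 0, -0.2]
    - [0, 0, -0.17]
    - [0, 0, -0.1]
    - [0, 0, 0]
    - [0, 0, 0]
    - [0, 0, 0]
    - [0, 0, 0]
    - [0, 0, 0]
    - [0, 0, 0]
    - [0, 0, 0]
  turn: [0, 0, 0, 0, 0, 0, 0, 0, 0, 0]

```text
clock: 21.95
ee_pos: [0.5985, 0.2448, 0.0244]
eef_rot: [[-1.0, -0.001, -0.0], [-0.001, 1.0, 0.0], [0.0, 0.0, -1.0]]
force: [0.5, -0.1, 0.2]
finger_gap: 0.0601
finger_force: 0.0
```

Emit:
send_rows:
  claw: [0.3, 0.3, 0.3, 0.3, 0.3, 0.3, 0.3, 0.3, 0.3, 0.3]
  offset:
    - [0, 0, 0.3]
    - [0, 0, 0.5]
    - [0, 0, 0.8]
    - [0, 0, 0.9]
    - [0, 0, 0.9]
    - [-0.7, 0.6, 0]
    - [-0.7, 0.6, 0]
    - [-0.7, 0.6, 0]
    - [-0.7, 0.6, 0]
    - [-0.7, 0.6, 0]
  turn: [0, 0, 0, 0, 0, 0, 0, 0, 0, 0]

```text
clock: 22.78
ee_pos: [0.4574, 0.3657, 0.1617]
eef_rot: [[-1.0, -0.001, 0.001], [-0.001, 1.0, 0.001], [-0.001, 0.001, -1.0]]
force: [-0.1, 1.5, 0.5]
finger_gap: 0.0597
finger_force: 0.0
```

Emit:
send_rows:
  claw: [0.3, 0.3, 0.3, 0.3, 0.3, 0.3, 0.3, 0.3, 0.3]
  offset:
    - [-0.7, 0.6, 0]
    - [-0.7, 0.6, 0]
    - [-0.7, 0.6, 0]
    - [-0.7, 0.6, 0]
    - [-0.7, 0.6, 0]
    - [-0.7, 0.6, 0]
    - [-0.7, 0.6, 0]
    - [0, 0, 0]
    - [0, 0, 0]
  turn: [0, 0, 0, 0, 0, 0, 0, 0, 0]

```text
clock: 23.53
ee_pos: [0.2611, 0.5338, 0.1614]
eef_rot: [[-1.0, -0.005, 0.001], [-0.005, 1.0, 0.001], [-0.001, 0.001, -1.0]]
force: [0.1, -0.7, -0.4]
finger_gap: 0.06
finger_force: 0.0
```

Run:
```python
from h import *
import cv2
T,S=Cam("top"),Cam("side")
a=cv2.resize(T.px[125:240,160:430,::-1],(0,0),fx=2.9,fy=2.9,interpolation=cv2.INTER_CUBIC)
b=cv2.resize(S.px[135:225,210:370,::-1],(480,270),interpolation=cv2.INTER_CUBIC)
o=np.zeros((a.shape[0]+265,a.shape[1],3),np.uint8);o[:a.shape[0]]=a;o[a.shape[0]:,:480]=b[:265]
cv2.imwrite("pics/end.png",o);print(o.shape)
```

```text
(599, 783, 3)
```

View pics/end.png

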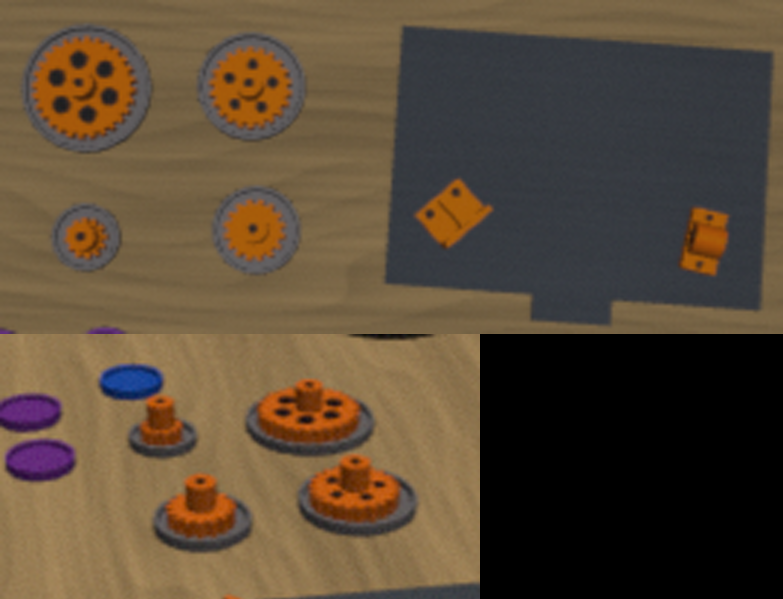

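All four gears lie flat and centred in their nests: 90 at (84,87), 72 at (251,87), 54 at (252,230) and 36 at (86,237). The bracket at (453,213) and the block at (704,241) have not moved.

```bash
python3 -c "
from station import r
print(r.job_done())"
```

```text
the job is handed in; nothing more can be done
None
```

The job is handed in at about 24 s of the 96 s allowed: in the final pictures all four gears lie hub up, flat and centred in the nests of their sizes, and the bracket and bearing block look unmoved; the hand-in call returned no verdict.

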